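Set out the asphalt cores on their bearing plates

ROBOT

A 6-joint arm with a two-finger parallel gripper is mounted at the origin on the work surface. World frame = base frame: x ahead of the robot, y to its left, z up, the work surface at z = 0. Lengths are in mm, angles in rad, forces in N, time in s.
With the tool pointing down it reaches from about 350 to 775 mm from the base axis. Payload 7.3 kg.
Tool frame: the origin (TCP) lies at the very end of the fingers, on their centre line; the grasp point (between the pads) lies 19 mm behind it; z points along the fingers, y is the line along which they close (so a half turn about z gives the same grasp; the last joint's range is limited). The gripper opens to 92 mm and grips with 3 to 60 N. Pads are 19 mm wide; open, the fingers measure 130 mm over their backs; the gripper's body (75 mm by 190 mm) begins 47 mm behind the grasp point.
Start: joints at [-1.448, 0.342, 1.524, -0, 1.275, -0.146], TCP at [139.449, -506.161, 226.741] pointing down, gripper open.
Joint ranges: [-2.53, 2.53], [-0.77, 2.02], [0.04, 2.7], [-1, 4.14], [0.28, 2.66], [-3.11, 3.11]. Speed limits (rad/s): [2.57, 2.57, 3.14, 3.14, 3.14, 3.14].

INTERFACE

Orientations are given as [roll, pitch, yaw] about the fixed x, y, z axes, in that order (R = Rz(yaw) Ry(pitch) Rx(roll)).
In Python, from plant import * gives the robot as it stands.
- The arm moves only by the tool arm_command, never from a script. Its arguments are lists of equal length, an entry for each row: "gripper": the finger opening in mm, from 0 to 91.8; "dp": the shift along the tool's x, y, z in units of 25 mm (1.0 is 25 mm), a list of three; "twist": the turn about the tool's z in units of 5 degrees (1.0 is 5 degrees). A call has exactly 5 rows; each row shifts and turns the commanded pose from where the row before left it, along the tool's axes as they then stand; what a row does not reach is not made up. A row lasts 1/8 s, in which the tool goes at most 62.5 mm and 10.7 degrees, less where a joint would pass 70% of its speed; a pose out of reach is approached as far as the arm can. A call is refused whole if a number of a shift passes 1 or a number of a turn 1, either way. A call with a gripper value outside its range is refused whole. The fingers move at their own pace and stop on an object; the grip force is fixed at half the most. Time passes only in rows, so rows that do not move let the fingers close, or fill a call up. It gives the time, the measured TCP pose, the force, the opening and the grip force at its end, in the units of the state.
- get_obs(): the state, without advancing time (a new reading comes with each control period).
- capture(name): name is "side" or "top" or "wrist"; returns the picture (420x560x3 uint8, red, green, blue); there is no depth.
- get_calibration(name): a dict with "mtx" (3x3 intrinsics, pixels), "position" and "attitude" of the camera in the world; the wrist camera has in their place "mount" (4x4, takes a point from camera to tool coordinates, whose origin is the TCP and whose axes are the flange's). Camera axes: x right, y down, z forward; pixel columns grow to the right and rows downward; lengths in mm; the calibration is good to about 2 mm. The wrist camera is an equidistant fisheye: a pixel r from the principal point sees the ray r / f radians off the axis. A picture is of the moment at which its call begins: read the wrist's pose just before it. get_calibration takes no time and is no camera call.
- close_job(): hands the job in; it is judged then, once.
The state is a dict: "time": time; "joint_positions": joint angles; "dq": joint speeds; "tau": joint torques, N m; "tool_pos": TCP position; "tcp_rot": TCP orientation; "contact_force": force on the tool from outside, world axes, zero at the start; "moment": the same for the moment, N m; "grip_width": finger opening in mm; "finger_force": force on a finger pad.
Only numpy, scipy, OpenCV 4.12 (cv2) and the standard library are available. Lean on these libraries where they do the work, as an engineer would, in place of code of your own. Each camera call takes 0.05 s, during which the arm holds its last target. There are 200 camera calls.

TASK

Set the four round asphalt cores on the table out on the square steel plates, each standing upright in the middle of the plate that matches it in size: the widest core on the largest plate, the next on the next, and so on down to the narrowest on the smallest. Do them in that order, widest first, and set each one down gently without dropping it. Leave the two square-cut asphalt blocks where they are.

Things in the scene. Friction and masses are not known exactly. Their poses are not given: they have to be found in the camera images.
- core_a: The widest of four round asphalt drill cores: a loose upright black cylinder with light stone flecks, 64 mm in diameter and 55 mm tall, about 420 g (give or take 20 percent). Origin: centre of its underside; z up along its axis.
- core_b: The second widest of four round asphalt drill cores: a loose upright black cylinder with light stone flecks, 52 mm in diameter and 55 mm tall, about 280 g (give or take 20 percent). Origin: centre of its underside; z up along its axis.
- core_c: The third widest of four round asphalt drill cores: a loose upright black cylinder with light stone flecks, 40 mm in diameter and 55 mm tall, about 165 g (give or take 20 percent). Origin: centre of its underside; z up along its axis.
- core_d: The narrowest of four round asphalt drill cores: a loose upright black cylinder with light stone flecks, 28 mm in diameter and 55 mm tall, about 80 g (give or take 20 percent). Origin: centre of its underside; z up along its axis.
- plate_a: The largest of four square steel bearing plates lying flat on the table, fixed, 88 x 88 mm and 10 mm thick. Origin: centre of its underside, at table height, so that its top is 10 mm above; x and y along its sides.
- plate_b: The second largest of four square steel bearing plates lying flat on the table, fixed, 76 x 76 mm and 10 mm thick. Origin: centre of its underside, at table height, so that its top is 10 mm above; x and y along its sides.
- plate_c: The third largest of four square steel bearing plates lying flat on the table, fixed, 64 x 64 mm and 10 mm thick. Origin: centre of its underside, at table height, so that its top is 10 mm above; x and y along its sides.
- plate_d: The smallest of four square steel bearing plates lying flat on the table, fixed, 52 x 52 mm and 10 mm thick. Origin: centre of its underside, at table height, so that its top is 10 mm above; x and y along its sides.
- block_a: A square-cut asphalt block, not a core: loose, black, same stone, 58 x 58 mm across and 55 mm tall, standing. To be left where it is. Origin: centre of its underside; x and y along its sides.
- block_b: A square-cut asphalt block, not a core: loose, black, same stone, 66 (x) x 36 (y) mm across and 55 mm tall, standing. To be left where it is. Origin: centre of its underside; x and y along its sides.

How it is judged (in metres and radians):
On the way, in this order (a step that is already met when the one before it is completed fails the run):
1. the widest core stands released in the middle of the largest plate (horizontal distance between core_a and plate_a below 0.012 m and z of core_a in the frame of plate_a between 0.007 and 0.014 m and angle between core_a's own z axis and vertical below 0.1 rad and contact force between core_a and the fingers below 0.1 N and linear speed of core_a below 0.02 m/s), for 0.2 s.
2. the second widest core stands released in the middle of the second largest plate (horizontal distance between core_b and plate_b below 0.012 m and z of core_b in the frame of plate_b between 0.007 and 0.014 m and angle between core_b's own z axis and vertical below 0.1 rad and contact force between core_b and the fingers below 0.1 N and linear speed of core_b below 0.02 m/s), for 0.2 s.
3. the third widest core stands released in the middle of the third largest plate (horizontal distance between core_c and plate_c below 0.012 m and z of core_c in the frame of plate_c between 0.007 and 0.014 m and angle between core_c's own z axis and vertical below 0.1 rad and contact force between core_c and the fingers below 0.1 N and linear speed of core_c below 0.02 m/s), for 0.2 s.
4. the narrowest core stands released in the middle of the smallest plate (horizontal distance between core_d and plate_d below 0.012 m and z of core_d in the frame of plate_d between 0.007 and 0.014 m and angle between core_d's own z axis and vertical below 0.1 rad and contact force between core_d and the fingers below 0.1 N and linear speed of core_d below 0.02 m/s), for 0.2 s.
At the end, for the whole second after the job is handed in: Each of the four cores stands upright (within 0.1 rad) on the plate of its own size rank, its centre within 12 mm of the plate's centre, its underside on the plate's top (7 to 14 mm above the table), released and at rest (all of step 1 and all of step 2 and all of step 3 and all of step 4); the robot touches nothing.
It fails at once if a square-cut block is shifted by more than 15 mm or tipped over (distance of any of block_a, block_b from where it was at the start of the episode above 0.015 m or angle between any of block_a, block_b's own z axis and vertical above 0.3 rad).
It fails at once if a core is dropped (it moves faster than 0.5 m/s while the fingers do not touch it: a free fall of 13 mm or more) ((contact force between core_a and the fingers below 0.05 N and linear speed of core_a above 0.5 m/s) or (contact force between core_b and the fingers below 0.05 N and linear speed of core_b above 0.5 m/s) or (contact force between core_c and the fingers below 0.05 N and linear speed of core_c above 0.5 m/s) or (contact force between core_d and the fingers below 0.05 N and linear speed of core_d above 0.5 m/s)).
It also fails if it takes over 112 s, if anything falls off the work surface, if the arm or the gripper's body presses on something with over 40 N, if the wrist force passes 120 N, or if a joint passes its speed limit or range.

## Working session

There is one attempt and no reset: what is moved stays moved. The work goes in short steps, Python scripts to look and compute and a tool call to move; the robot and the scene stay as the last step left them, time stands still between calls to the robot, and variables do not carry over. Pictures are saved under pics/ and viewed, at most 14 in all, crops included, and the job is handed in when it is done.

Besides the shell and the picture viewer there is one more tool, called after "Call:" as name(argument=value, ...) on one line, values as JSON. arm_command: Moves the arm, as the interface text tells. Its arguments: {"type":"object","properties":{"gripper":{"type":"array"},"dp":{"type":"array"},"twist":{"type":"array"}},"required":["gripper","dp","twist"]}

```bash
mkdir -p pics; ls
python3 - <<'E'
from plant import *
import cv2
for n in("top","side"):
    cv2.imwrite(f"pics/{n}0.png",capture(n)[:,:,::-1]); print(get_calibration(n))
print(get_calibration("wrist")); print(get_obs())
E
```

```text
pics
{'mtx': array([[476.6320577 ,   0.        , 286.80172639],
       [  0.        , 476.6320577 , 199.25659899],
       [  0.        ,   0.        ,   1.        ]]), 'position': array([ 378.10697147,   17.60324347, 1168.27205982]), 'attitude': array([-3.04982301, -0.02287903, -1.58959522])}
{'mtx': array([[493.36829232,   0.        , 283.48314166],
       [  0.        , 493.36829232, 212.51596859],
       [  0.        ,   0.        ,   1.        ]]), 'position': array([270.81333523, 822.4081911 , 837.44901906]), 'attitude': array([-2.32902777, -0.00612098, -2.86499951])}
{'mtx': array([[325.1922621 ,   0.        , 280.40426909],
       [  0.        , 325.1922621 , 210.19469749],
       [  0.        ,   0.        ,   1.        ]]), 'mount': array([[-5.46827620e-04, -9.51195192e-01, -3.08589385e-01,
         8.40489063e+01],
       [ 9.99998948e-01, -9.34696234e-04,  1.10908390e-03,
         2.25310856e-01],
       [-1.34339261e-03, -3.08588454e-01,  9.51194702e-01,
        -1.58826984e+02],
       [ 0.00000000e+00,  0.00000000e+00,  0.00000000e+00,
         1.00000000e+00]])}
{'time': 0.1, 'joint_positions': array([-1.44799079e+00,  3.42648005e-01,  1.52491100e+00, -3.29680484e-05,
        1.27539001e+00, -1.46016595e-01]), 'dq': array([ 1.22469981e-03, -1.35401086e-03, -8.53847572e-04, -1.58948225e-03,
        4.85615832e-04, -7.36843586e-05]), 'tau': array([ 1.40891891e-03, -4.32004273e+01, -2.44694871e+01,  7.18338741e-02,
        5.25988417e-02, -4.08550659e-05]), 'tool_pos': array([ 139.39702607, -505.7854146 ,  226.1207343 ]), 'tcp_rot': array([-3.14024613e+00, -1.66157727e-04,  2.68831636e-01]), 'contact_force': array([-0.39507197,  0.38778013, -0.54983169]), 'moment': array([-0.05527525, -0.0586561 ,  0.06367873]), 'finger_force': 0.0, 'grip_width': 92.07158499353488}
```

View pics/top0.png

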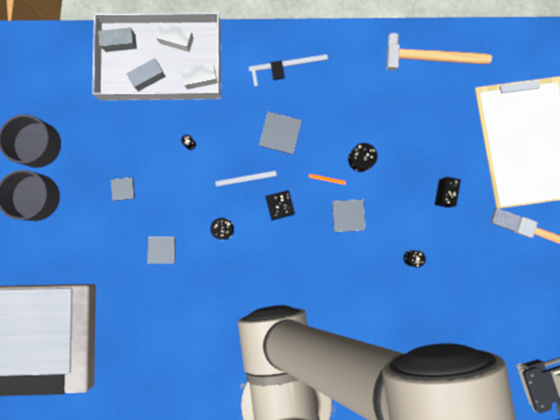

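View pics/side0.png

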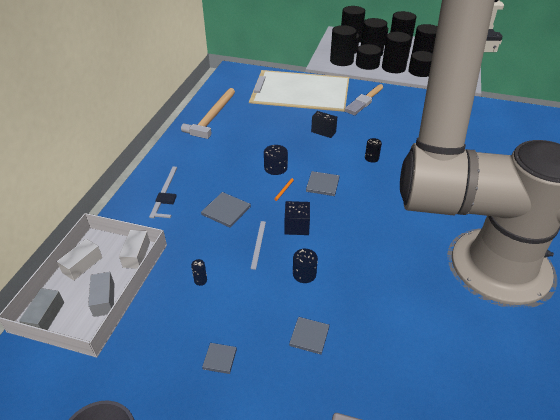

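Top view: cores are at (363,156), (222,229), (415,258) and (188,142); plates at (280,133), (349,215), (161,250) and (122,189); blocks at (280,205) and (448,192). The side view shows everything standing upright.

```bash
cat > h.py <<'E'
from plant import *
import numpy as np, cv2
from scipy.spatial.transform import Rotation as Ro
def ray(n,uv,z):
    c=get_calibration(n); R=Ro.from_euler('xyz',c['attitude']).as_matrix()
    d=R@np.linalg.solve(c['mtx'],[uv[0],uv[1],1]); p=c['position']
    return (p+d*(z-p[2])/d[2])[:2]
def blobs(im):
    hsv=cv2.cvtColor(im,cv2.COLOR_RGB2HSV)
    m=((hsv[...,1]<140)|(hsv[...,2]<70)).astype(np.uint8)*255
    m=cv2.morphologyEx(m,cv2.MORPH_OPEN,np.ones((3,3),np.uint8))
    return [cv2.convexHull(c) for c in cv2.findContours(m,cv2.RETR_EXTERNAL,cv2.CHAIN_APPROX_NONE)[0] if 60<cv2.contourArea(c)<4000]
def cen(h):
    M=cv2.moments(h); return np.array([M['m10'],M['m01']])/M['m00']
E
cat > m.py <<'E'
from h import *
S={"top":dict(ca=(363,156),cb=(222,229),cc=(415,258),cd=(188,142),pa=(280,133),pb=(349,215),pc=(161,250),pd=(122,189),ba=(280,205),bb=(448,192)),
"side":dict(ca=(276,160),cb=(305,265),cc=(373,150),cd=(199,272),pa=(226,209),pb=(323,183),pc=(310,335),pd=(220,358),ba=(298,218),bb=(324,124))}
for n in S:
    B=blobs(cv2.imread(f"pics/{n}0.png")[:,:,::-1].copy())
    for k,s in S[n].items():
        h=min(B,key=lambda b:np.hypot(*(cen(b)-s))); z=10 if k[0]=='p' else 27.5
        px=np.float32([ray(n,q,z) for q in h[:,0]+0.0]); r=cv2.minAreaRect(px)
        print(n,k,cen(h).round(0),"world",ray(n,cen(h),z).round(1),"rect",np.round(r[1]),round(r[2]))
E
python3 m.py
```

```text
top ca [362. 157.] world [ 582.6 -196.2] rect [66. 64.] 89
top cb [222. 229.] world [415.  145.7] rect [50. 45.] 89
top cc [414. 258.] world [ 336.1 -312.5] rect [48. 36.] 89
top cd [188. 142.] world [626.5 225.7] rect [36. 22.] 44
top pa [280. 132.] world [650.4   3. ] rect [90. 91.] 75
top pb [348. 215.] world [ 443.  -160.7] rect [78. 78.] 3
top pc [161. 250.] world [367.9 294.7] rect [65. 65.] 89
top pd [122. 189.] world [516.9 388. ] rect [55. 54.] 6
top ba [280. 205.] world [469.6   6.6] rect [57. 55.] 13
top bb [447. 192.] world [ 494.1 -400.2] rect [48. 71.] 77
side ca [275. 159.] world [ 577.6 -196.1] rect [ 62. 129.] 17
side cb [305. 265.] world [411.  144.1] rect [52. 93.] 15
side cc [373. 150.] world [ 332.  -312.2] rect [ 39. 108.] 5
side cd [199. 272.] world [621.5 224.3] rect [26. 69.] 30
side pa [225. 209.] world [644.6   8.5] rect [95. 94.] 75
side pb [322. 183.] world [ 437.8 -154.7] rect [76. 86.] 3
side pc [309. 335.] world [363.  298.2] rect [69. 64.] 89
side pd [219. 358.] world [511.8 391.9] rect [53. 56.] 5
side ba [297. 218.] world [463.9   7. ] rect [ 58. 110.] 14
side bb [324. 124.] world [ 489.5 -400.2] rect [ 72. 135.] 11
```

Call:
arm_command(gripper=[91.8,91.8,91.8,91.8,91.8], dp=[[0,0,0],[0,0,0],[0,0,0],[0,0,0],[0,0,0]], twist=[1,1,1,0.08,0])

```text
time: 0.72
tool_pos: [139.4, -506.0, 226.6]
tcp_rot: [-3.141, 0.0, 0.002]
contact_force: [-0.9, 0.1, -0.4]
grip_width: 91.8
finger_force: 0.0
```

Call:
arm_command(gripper=[91.8,91.8,91.8,91.8,91.8], dp=[[1,-0.7,0],[1,-0.7,0],[1,-0.7,0],[1,-0.7,0],[1,-0.7,0]], twist=[0,0,0,0,0])

```text
time: 1.35
tool_pos: [265.2, -418.0, 226.7]
tcp_rot: [3.142, -0.0, 0.001]
contact_force: [0.7, 0.1, -0.1]
grip_width: 91.8
finger_force: 0.0
```

Call:
arm_command(gripper=[91.8,91.8,91.8,91.8,91.8], dp=[[1,-0.7,0],[1,-0.7,0],[1,-0.7,0],[1,-0.7,0],[1,-0.7,0]], twist=[0,0,0,0,0])

```text
time: 1.98
tool_pos: [390.2, -330.5, 226.7]
tcp_rot: [3.141, 0.0, 0.001]
contact_force: [0.1, -0.0, 0.8]
grip_width: 91.8
finger_force: 0.0
```

Call:
arm_command(gripper=[91.8,91.8,91.8,91.8,91.8], dp=[[1,-0.7,0],[1,-0.7,0],[1,-0.7,0],[1,-0.7,0],[0,0,0]], twist=[0,0,0,0,0])

```text
time: 2.6
tool_pos: [490.5, -260.0, 226.4]
tcp_rot: [-3.141, 0.0, 0.004]
contact_force: [-0.3, -0.0, -0.1]
grip_width: 91.6
finger_force: 0.0
```

```bash
cat > w.py <<'E'
from h import *
import sys
def wl(uv,z,o):
    c=get_calibration("wrist"); K=c['mtx']; T=c['mount']
    x=(uv[0]-K[0,2])/K[0,0]; y=(uv[1]-K[1,2])/K[1,1]; r=np.hypot(x,y)+1e-9
    d=np.array([np.sin(r)*x/r,np.sin(r)*y/r,np.cos(r)])
    R=Ro.from_euler('xyz',o['tcp_rot']).as_matrix()
    d=R@T[:3,:3]@d; p=R@T[:3,3]+o['tool_pos']
    return (p+d*(z-p[2])/d[2])[:2]
if __name__=="__main__":
    o=get_obs(); im=capture("wrist"); cv2.imwrite(f"pics/{sys.argv[1]}.png",im[:,:,::-1])
    print(o['time'],o['tool_pos'].round(1),o['tcp_rot'].round(3),o['grip_width'])
    for b in blobs(im):
        if cv2.contourArea(b)<150: continue
        c=cen(b)
        for z in (10,55/2):
            q=np.float32([wl(p,z,o) for p in b[:,0]+0.0]); r=cv2.minAreaRect(q); print(c.round(),z,wl(c,z,o).round(1),np.round(r[1]))
E
python3 w.py w1
```

```text
2.6 [ 490.5 -260.   226.4] [-3.141  0.     0.004] 91.57905724005502
[ 19. 237.] 10 [406.3 164.1] [ 56. 122.]
[ 19. 237.] 27.5 [414.2 144.3] [ 54. 116.]
[202. 216.] 10 [ 444.7 -163.1] [78. 77.]
[202. 216.] 27.5 [ 450.7 -167.6] [74. 74.]
[ 78. 204.] 10 [461.3  20.3] [ 66. 105.]
[ 78. 204.] 27.5 [466.6   7.2] [ 63. 100.]
[399. 185.] 10 [ 486.9 -408.1] [62. 76.]
[399. 185.] 27.5 [ 491.  -401.2] [59. 73.]
[ 43. 151.] 10 [539.9  72.8] [ 13. 149.]
[ 43. 151.] 27.5 [541.6  57.3] [ 12. 142.]
[219. 103.] 10 [ 581.5 -190.2] [73. 72.]
[219. 103.] 27.5 [ 581.1 -193.5] [70. 69.]
[81. 65.] 10 [648.6  -3.7] [93. 88.]
[81. 65.] 27.5 [645.2 -15.7] [89. 84.]
[ 5. 14.] 10 [761.8 153.2] [58. 29.]
[ 5. 14.] 27.5 [753.  133.9] [55. 28.]
```

View pics/w1.png

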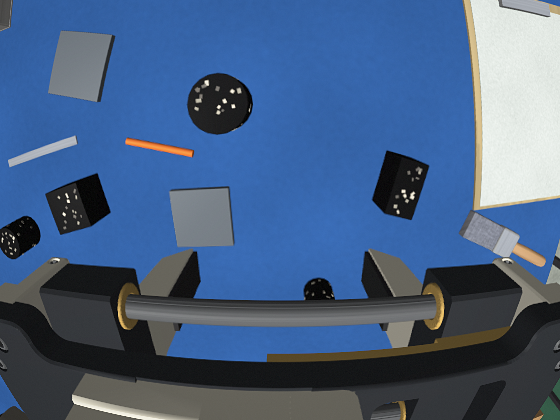

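The wrist view shows core_a at (219,103), plate_b at (202,216) and plate_a at (81,65). All three agree with the top view to a few mm, so I'm moving over core_a.

Call:
arm_command(gripper=[91.8,91.8,91.8,91.8,91.8], dp=[[0.905,-0.645,0],[0.905,-0.645,0],[0.905,-0.645,0],[0.905,-0.645,0],[0,0,1]], twist=[0,0,0,0,0])

```text
time: 3.28
tool_pos: [581.5, -196.9, 203.1]
tcp_rot: [3.14, -0.004, 0.002]
contact_force: [0.5, -0.4, -0.0]
grip_width: 91.9
finger_force: 0.0
```

Call:
arm_command(gripper=[91.8,91.8,91.8,91.8,91.8], dp=[[0,0,1],[0,0,1],[0,0,1],[0,0,1],[0,0,0]], twist=[0,0,0,0,0])

```text
time: 3.9
tool_pos: [578.0, -197.0, 99.9]
tcp_rot: [-3.14, 0.004, -0.001]
contact_force: [-0.8, -0.9, 0.4]
grip_width: 92.2
finger_force: 0.0
```

```bash
python3 w.py w2
```

```text
3.9 [ 578.  -197.    99.9] [-3.14e+00  4.00e-03 -1.00e-03] 92.17290908194904
[ 36. 243.] 10 [545.6  59.3] [ 13. 125.]
[ 36. 243.] 27.5 [553.8  41.2] [ 12. 116.]
[17. 12.] 10 [783.1  57. ] [32. 12.]
[17. 12.] 27.5 [774.6  39.1] [29. 11.]
```

View pics/w2.png

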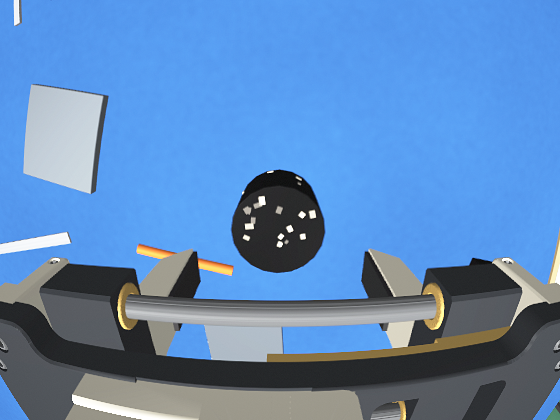

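Core_a's top face is centred at about (278,229). Plate_a's top-face corners are near (32,84), (106,96), (91,193) and (24,173).

Run:
```python
from w import *
o=get_obs();print(o['tool_pos'])
print(wl((278,229),55,o)); q=np.array([wl(p,10,o) for p in [(32,84),(106,96),(91,193),(24,173)]]); print(q,q.mean(0))
```

```text
[ 579.13598005 -197.30130917  101.48189176]
[ 583.26994624 -196.1317138 ]
[[705.82406444  33.30404583]
 [681.96912204 -52.97801533]
 [598.45251126 -27.68118869]
 [621.07472061  56.24022899]] [651.83010459   2.2212677 ]
```

Call:
arm_command(gripper=[91.8,91.8,91.8,91.8,91.8], dp=[[0.12,0,0.9],[0,0,0.9],[0,0,0.9],[0,0,0.6],[0,0,0]], twist=[0,0,0,0,0])

```text
time: 4.58
tool_pos: [582.7, -196.8, 19.1]
tcp_rot: [-3.141, 0.001, -0.0]
contact_force: [-0.1, 0.2, -0.2]
grip_width: 91.9
finger_force: 0.0
```

Call:
arm_command(gripper=[50,50,50,50,50], dp=[[0,0,0],[0,0,0],[0,0,0],[0,0,0],[0,0,0]], twist=[0,0,0,0,0])

```text
time: 5.2
tool_pos: [583.2, -196.4, 19.8]
tcp_rot: [-3.141, -0.001, -0.0]
contact_force: [-0.7, 1.5, 6.1]
grip_width: 64.0
finger_force: 30.0
```

Call:
arm_command(gripper=[50,50,50,50,50], dp=[[0,0,-0.5],[0,0,-1],[0,0,-1],[0,0,-0.5],[0.34,-0.99,0]], twist=[0,0,0,0,0])

```text
time: 5.82
tool_pos: [591.5, -173.6, 95.2]
tcp_rot: [3.14, -0.001, -0.003]
contact_force: [1.0, 0.5, -5.8]
grip_width: 63.7
finger_force: 30.0
```

Call:
arm_command(gripper=[50,50,50,50,50], dp=[[0.34,-0.99,0],[0.34,-0.99,0],[0.34,-0.99,0],[0.34,-0.99,0],[0.34,-0.99,0]], twist=[0,0,0,0,0])

```text
time: 6.45
tool_pos: [633.6, -47.4, 93.5]
tcp_rot: [3.142, 0.002, 0.0]
contact_force: [0.4, -0.4, -4.5]
grip_width: 63.6
finger_force: 30.0
```

Call:
arm_command(gripper=[50,50,50,50,50], dp=[[0.34,-0.99,0],[0.34,-0.99,0],[0,0,0],[0,0,0.5],[0,0,0.5]], twist=[0,0,0,0,0])

```text
time: 7.08
tool_pos: [650.3, 0.4, 67.8]
tcp_rot: [3.141, 0.001, -0.001]
contact_force: [0.3, 0.2, -3.9]
grip_width: 63.4
finger_force: 30.0
```

```bash
python3 w.py w3 >/dev/null; python3 -c "
from plant import *
o=get_obs();print(o['tool_pos'],o['tcp_rot'],o['grip_width'])"
```

```text
[6.49162011e+02 5.49495179e-01 6.57291976e+01] [-3.14131205e+00  4.65552173e-03 -1.17135181e-03] 63.434099138435144
```

View pics/w3.png

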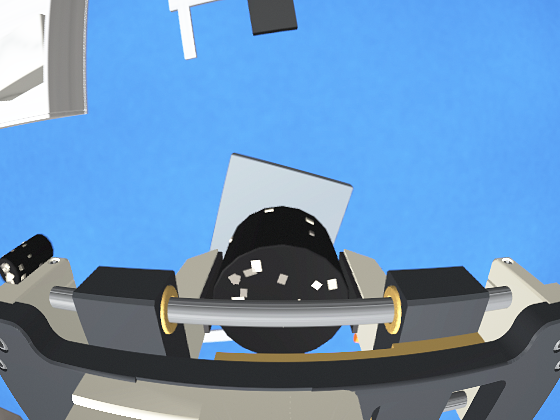

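The held core is over plate_a, whose far corners are at (233,153) and (352,187). I'll compute the plate centre from those.

Run:
```python
from w import *
o=get_obs();print(o['tool_pos'])
a,b=[wl(p,10,o) for p in [(233,153),(352,187)]]; e=b-a; n=np.array([e[1],-e[0]]); n/=np.hypot(*n); n*=-np.sign(n[0]); print(a,b,np.hypot(*e),(a+b)/2+44*n)
```

```text
[6.49162011e+02 5.49495179e-01 6.57291976e+01]
[703.69485146  31.57513226] [680.25518353 -49.34428459] 84.24589044328309 [649.71237035   3.35750928]
```

Call:
arm_command(gripper=[50,50,50,50,50], dp=[[0,-0.1,0.5],[0,0,0.5],[0,0,0.35],[0,0,0.15],[0,0,0.08]], twist=[0,0,0,0,0])

```text
time: 7.75
tool_pos: [651.0, 3.8, 29.9]
tcp_rot: [3.141, 0.0, 0.0]
contact_force: [-4.1, -0.6, 4.5]
grip_width: 63.5
finger_force: 30.0
```

Call:
arm_command(gripper=[91.8,91.8,91.8,91.8,91.8], dp=[[0,0,0],[0,0,0],[0,0,0],[0,0,0],[0,0,0]], twist=[0,0,0,0,0])

```text
time: 8.38
tool_pos: [651.0, 3.8, 29.8]
tcp_rot: [3.141, -0.0, 0.0]
contact_force: [0.3, -0.1, 0.2]
grip_width: 91.8
finger_force: 0.0
```

Call:
arm_command(gripper=[91.8,91.8,91.8,91.8,91.8], dp=[[0,0,-0.6],[0,0,-1],[0,0,-1],[0,0,-0.6],[0,0,0]], twist=[0,0,0,0,0])

```text
time: 9.0
tool_pos: [651.7, 3.8, 111.4]
tcp_rot: [3.141, -0.003, 0.0]
contact_force: [-0.3, -0.3, -0.5]
grip_width: 91.4
finger_force: 0.0
```

Call:
arm_command(gripper=[91.8,91.8,91.8,91.8,91.8], dp=[[-0.95,-0.57,0],[-0.95,-0.57,0],[-0.95,-0.57,0],[-0.95,-0.57,0],[-0.95,-0.57,0]], twist=[0,0,0,0,0])

```text
time: 9.62
tool_pos: [530.7, 75.5, 108.7]
tcp_rot: [3.142, 0.002, -0.0]
contact_force: [0.0, -0.3, 0.1]
grip_width: 91.8
finger_force: 0.0
```

Call:
arm_command(gripper=[91.8,91.8,91.8,91.8,91.8], dp=[[-0.95,-0.57,0],[-0.95,-0.57,0],[-0.95,-0.57,0],[-0.95,-0.57,0],[-0.95,-0.57,0]], twist=[0,0,0,0,0])

```text
time: 10.25
tool_pos: [412.0, 146.6, 108.9]
tcp_rot: [3.141, 0.002, -0.0]
contact_force: [0.2, 0.5, -0.4]
grip_width: 91.9
finger_force: 0.0
```

```bash
python3 w.py w4 >/dev/null
python3 - <<'E'
from h import *
o=get_obs();print(o['tool_pos'])
im=capture("top"); cv2.imwrite("pics/top1.png",im[:,:,::-1])
for b in blobs(im):print(cen(b).round(),ray("top",cen(b),27.5).round(),ray("top",cen(b),37.5).round())
E
```

```text
[408.6113645  147.62791992 108.57976163]
[414. 258.] [ 336. -313.] [ 336. -310.]
[348. 215.] [ 442. -158.] [ 441. -156.]
[280. 205.] [470.   7.] [469.   7.]
[447. 192.] [ 494. -400.] [ 493. -397.]
[122. 189.] [515. 382.] [514. 379.]
[245. 178.] [535.  89.] [534.  88.]
[ 28. 196.] [502. 605.] [501. 600.]
[188. 142.] [626. 226.] [624. 224.]
[ 29. 141.] [634. 607.] [631. 601.]
[280. 132.] [646.   3.] [644.   3.]
[282.  68.] [807.  -5.] [803.  -4.]
[429.  54.] [ 840. -371.] [ 836. -368.]
[29. 10.] [962. 616.] [957. 611.]
```

View pics/w4.png

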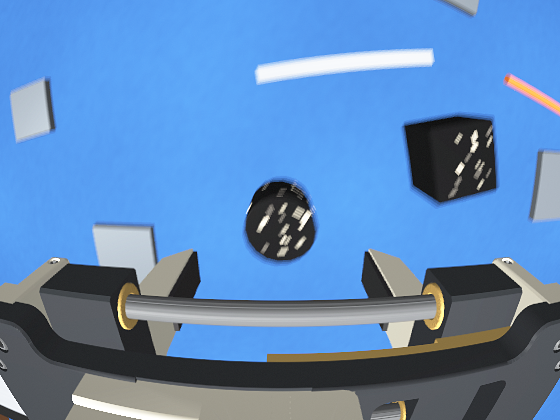

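View pics/top1.png

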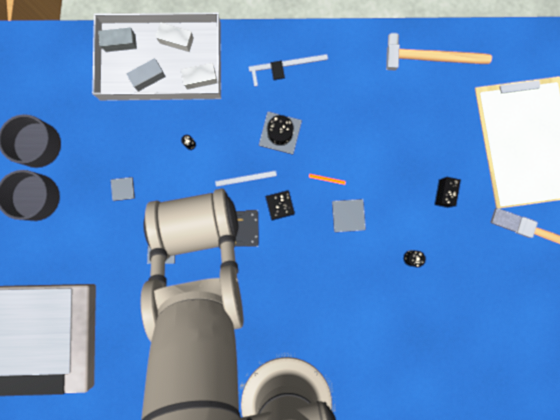

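Core_a stands in the middle of plate_a. Core_b's top is at (281,226), centred between the fingers, so I'll pick it up.

Call:
arm_command(gripper=[91.8,91.8,91.8,91.8,91.8], dp=[[0.06,0,0.9],[0,0,0.9],[0,0,0.9],[0,0,0.9],[0,0,0]], twist=[0,0,0,0,0])

```text
time: 10.98
tool_pos: [414.3, 145.7, 18.2]
tcp_rot: [3.141, 0.004, -0.0]
contact_force: [0.6, -0.0, 0.0]
grip_width: 92.0
finger_force: 0.0
```

Call:
arm_command(gripper=[40,40,40,40,40], dp=[[0,0,0],[0,0,0],[0,0,0],[0,0,0],[0,0,0]], twist=[0,0,0,0,0])

```text
time: 11.6
tool_pos: [415.1, 146.3, 20.0]
tcp_rot: [3.141, -0.001, 0.0]
contact_force: [-0.6, -0.7, 3.1]
grip_width: 51.8
finger_force: 30.0
```

Call:
arm_command(gripper=[40,40,40,40,40], dp=[[0,0,-0.5],[0,0,-1],[0,0,-1],[0,0,-1],[0,0,-0.5]], twist=[0,0,0,0,0])

```text
time: 12.22
tool_pos: [415.3, 146.5, 121.2]
tcp_rot: [-3.141, -0.002, 0.0]
contact_force: [1.0, -0.4, -2.5]
grip_width: 51.2
finger_force: 30.0
```

Call:
arm_command(gripper=[40,40,40,40,40], dp=[[0.08,0.94,0],[0.08,0.94,0],[0.08,0.94,0],[0.08,0.94,0],[0.08,0.94,0]], twist=[0,0,0,0,0])

```text
time: 12.85
tool_pos: [424.5, 28.1, 119.5]
tcp_rot: [-3.142, 0.001, 0.0]
contact_force: [0.5, -0.7, -3.0]
grip_width: 51.2
finger_force: 30.0
```

Call:
arm_command(gripper=[40,40,40,40,40], dp=[[0.08,0.94,0],[0.08,0.94,0],[0.08,0.94,0],[0.08,0.94,0],[0.08,0.94,0]], twist=[0,0,0,0,0])

```text
time: 13.48
tool_pos: [434.5, -89.3, 119.5]
tcp_rot: [-3.141, 0.001, -0.0]
contact_force: [0.3, -1.0, -1.9]
grip_width: 51.7
finger_force: 30.0
```

Call:
arm_command(gripper=[40,40,40,40,40], dp=[[0.1,0.94,0],[0.1,0.94,0],[0.08,0.94,0],[0,0,0],[0,0,0]], twist=[0,0,0,0,0])

```text
time: 14.1
tool_pos: [441.4, -158.4, 119.4]
tcp_rot: [-3.141, 0.001, -0.0]
contact_force: [-0.3, 0.3, -3.4]
grip_width: 51.7
finger_force: 30.0
```

```bash
python3 w.py w5 |head -1
```

```text
14.1 [ 441.4 -158.4  119.4] [-3.141e+00  1.000e-03 -0.000e+00] 51.66746550135736
```

View pics/w5.png

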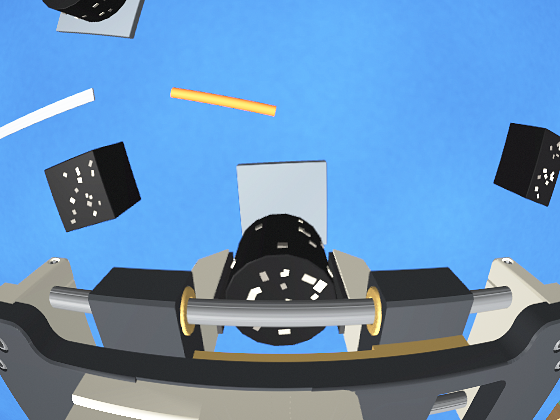

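Plate_b's far corners are at (237,166) and (326,161), with the held core just in front of it.

```bash
cat > fc.py <<'E'
from w import *
def fc(P,s,pos):
    o=get_obs();print(o['tool_pos']); o['tool_pos']=np.array(pos)
    a,b=[wl(p,10,o) for p in P]; e=b-a; n=np.array([e[1],-e[0]]); n/=np.hypot(*n); n*=-np.sign(n[0]); print(a,b,np.hypot(*e),(a+b)/2+s/2*n)
E
python3 -c "
from fc import *
fc([(237,166),(326,161)],76,[442,-159,119.5])"
```

```text
[ 441.50521667 -158.26344009  119.4725713 ]
[ 478.12654949 -122.98520742] [ 482.40431905 -197.67840105] 74.81558986746961 [ 442.32760122 -162.50454983]
```

Call:
arm_command(gripper=[40,40,40,40,40], dp=[[0.04,0.12,0.8],[0,0,0.8],[0,0,0.8],[0,0,0.6],[0,0,0.4]], twist=[0,0,0,0,0])

```text
time: 14.78
tool_pos: [442.7, -161.3, 34.1]
tcp_rot: [-3.141, 0.001, 0.001]
contact_force: [-0.2, -0.2, -2.5]
grip_width: 51.6
finger_force: 30.0
```

Call:
arm_command(gripper=[40,40,40,40,40], dp=[[0,0,0.15],[0,0,0.05],[0,0,0],[0,0,0],[0,0,0]], twist=[0,0,0,0,0])

```text
time: 15.4
tool_pos: [443.2, -162.3, 30.0]
tcp_rot: [3.141, -0.001, -0.0]
contact_force: [-0.0, 0.2, -0.2]
grip_width: 51.7
finger_force: 30.0
```

Call:
arm_command(gripper=[91.8,91.8,91.8,91.8,91.8], dp=[[0,0,0],[0,0,0],[0,0,0],[0,0,0],[0,0,0]], twist=[0,0,0,0,0])

```text
time: 16.02
tool_pos: [443.0, -162.2, 29.7]
tcp_rot: [3.141, -0.0, -0.0]
contact_force: [0.1, -0.4, 0.3]
grip_width: 91.0
finger_force: 0.0
```

Call:
arm_command(gripper=[91.8,91.8,91.8,91.8,91.8], dp=[[0,0,-0.6],[0,0,-1],[0,0,-1],[0,0,-0.6],[-0.61,0.86,0]], twist=[0,0,0,0,0])

```text
time: 16.65
tool_pos: [428.8, -183.6, 111.0]
tcp_rot: [3.14, -0.003, 0.002]
contact_force: [0.2, -0.5, -0.4]
grip_width: 92.0
finger_force: 0.0
```

Call:
arm_command(gripper=[91.8,91.8,91.8,91.8,91.8], dp=[[-0.61,0.86,0],[-0.61,0.86,0],[-0.61,0.86,0],[-0.61,0.86,0],[-0.61,0.86,0]], twist=[0,0,0,0,0])

```text
time: 17.27
tool_pos: [350.9, -291.8, 109.7]
tcp_rot: [3.142, 0.0, 0.0]
contact_force: [0.2, -0.6, 0.5]
grip_width: 91.7
finger_force: 0.0
```

Call:
arm_command(gripper=[91.8,91.8,91.8,91.8,91.8], dp=[[-0.61,0.86,0],[0,0,0],[0,0,0],[0,0,0],[0,0,0]], twist=[0,0,0,0,0])

```text
time: 17.9
tool_pos: [336.6, -312.1, 109.7]
tcp_rot: [-3.142, -0.0, 0.001]
contact_force: [0.4, -0.2, 0.5]
grip_width: 91.8
finger_force: 0.0
```

```bash
python3 w.py w6 |head -1
```

```text
17.9 [ 336.6 -312.1  109.7] [-3.142e+00 -0.000e+00  1.000e-03] 91.8107648937212
```

View pics/w6.png

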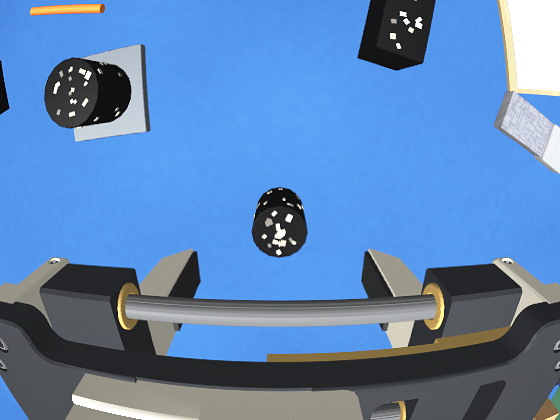

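Core_b stands upright on plate_b. Core_c's top is at (279,230), centred, so I'll grasp it.

Call:
arm_command(gripper=[91.8,91.8,91.8,91.8,91.8], dp=[[0,0,0.9],[0,0,0.9],[0,0,0.9],[0,0,0.9],[0,0,0]], twist=[0,0,0,0,0])

```text
time: 18.58
tool_pos: [335.7, -311.6, 18.6]
tcp_rot: [-3.139, 0.002, 0.0]
contact_force: [-0.1, -0.6, -0.2]
grip_width: 91.7
finger_force: 0.0
```

Call:
arm_command(gripper=[30,30,30,30,30], dp=[[0,0,0],[0,0,0],[0,0,0],[0,0,0],[0,0,0]], twist=[0,0,0,0,0])

```text
time: 19.2
tool_pos: [336.2, -312.7, 19.9]
tcp_rot: [3.141, -0.0, -0.0]
contact_force: [0.9, 0.5, 0.4]
grip_width: 46.5
finger_force: 0.0
```

Call:
arm_command(gripper=[30,30,30,30,30], dp=[[0,0,-0.5],[0,0,-1],[0,0,-1],[0,0,-1],[0,0,-0.5]], twist=[0,0,0,0,0])

```text
time: 19.82
tool_pos: [336.5, -313.0, 121.4]
tcp_rot: [3.14, -0.001, 0.0]
contact_force: [-0.2, -1.3, -3.1]
grip_width: 39.2
finger_force: 30.0
```

The fingers were still closing when the lift began, so core_c is held a few mm higher up than planned. I'll find its contact height when lowering.

Call:
arm_command(gripper=[30,30,30,30,30], dp=[[0.28,-0.98,0],[0.28,-0.98,0],[0.28,-0.98,0],[0.28,-0.98,0],[0.28,-0.98,0]], twist=[0,0,0,0,0])

```text
time: 20.45
tool_pos: [371.1, -189.2, 119.6]
tcp_rot: [-3.141, 0.001, -0.0]
contact_force: [0.2, -0.4, -2.1]
grip_width: 39.6
finger_force: 30.0
```

Call:
arm_command(gripper=[30,30,30,30,30], dp=[[0.28,-0.98,0],[0.28,-0.98,0],[0.28,-0.98,0],[0.28,-0.98,0],[0.28,-0.98,0]], twist=[0,0,0,0,0])

```text
time: 21.08
tool_pos: [406.0, -66.7, 119.6]
tcp_rot: [-3.141, 0.001, -0.0]
contact_force: [0.4, 0.8, -1.6]
grip_width: 39.4
finger_force: 30.0
```

Call:
arm_command(gripper=[30,30,30,30,30], dp=[[0.28,-0.98,0],[0.28,-0.98,0],[-0.16,-0.965,0],[-0.16,-0.965,0],[-0.16,-0.965,0]], twist=[0,0,0,0,0])

```text
time: 21.7
tool_pos: [407.7, 54.5, 119.6]
tcp_rot: [3.142, 0.001, -0.0]
contact_force: [0.9, 0.1, -1.4]
grip_width: 39.4
finger_force: 30.0
```

Call:
arm_command(gripper=[30,30,30,30,30], dp=[[-0.16,-0.965,0],[-0.16,-0.965,0],[-0.16,-0.965,0],[-0.16,-0.965,0],[-0.16,-0.965,0]], twist=[0,0,0,0,0])

```text
time: 22.32
tool_pos: [387.7, 175.0, 119.6]
tcp_rot: [3.141, 0.001, 0.0]
contact_force: [0.7, -0.7, -1.4]
grip_width: 39.4
finger_force: 30.0
```

Call:
arm_command(gripper=[30,30,30,30,30], dp=[[-0.16,-0.965,0],[-0.16,-0.965,0],[-0.16,-0.965,0],[-0.16,-0.965,0],[-0.16,-0.965,0]], twist=[0,0,0,0,0])

```text
time: 22.95
tool_pos: [367.6, 295.6, 119.5]
tcp_rot: [3.141, 0.001, 0.0]
contact_force: [1.4, 0.6, -1.5]
grip_width: 39.6
finger_force: 30.0
```

Call:
arm_command(gripper=[30,30,30,30,30], dp=[[0,0,0],[0,0,0],[0,0,0],[0,0,0],[0,0,0]], twist=[0,0,0,0,0])

```text
time: 23.58
tool_pos: [368.3, 294.6, 119.7]
tcp_rot: [3.141, -0.0, -0.001]
contact_force: [-0.8, -0.5, -2.5]
grip_width: 39.7
finger_force: 30.0
```

```bash
python3 w.py w7 |head -1
python3 - <<'E'
from h import *
cv2.imwrite("pics/side7.png",cv2.resize(capture("side")[200:400,200:420,::-1],None,fx=2.5,fy=2.5))
E
```

```text
23.575 [368.3 294.6 119.7] [ 3.141e+00 -0.000e+00 -1.000e-03] 39.733555572038576
```

View pics/w7.png

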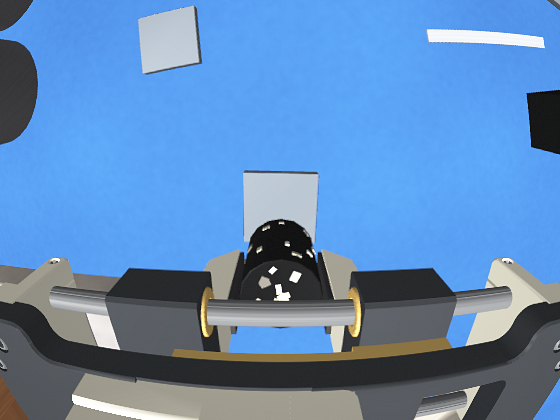

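View pics/side7.png

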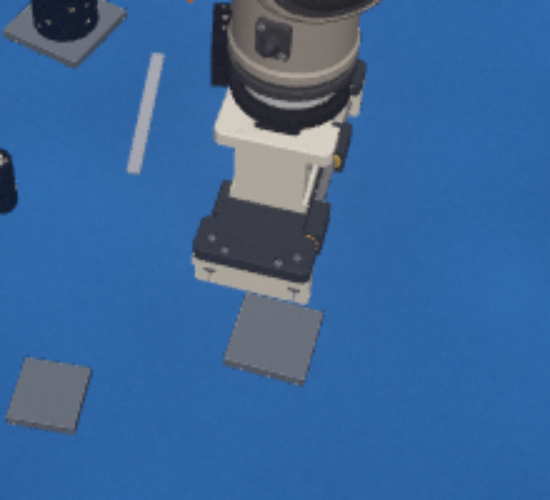

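Plate_c's far corners are at (243,171) and (318,174). Plate_d's corners are at (138,19), (194,6), (201,63) and (143,74).

```bash
python3 -c "
from fc import *
fc([(243,171),(318,174)],64,[368,294.7,119.7])
o=get_obs();q=np.array([wl(p,10,o) for p in [(138,19),(194,6),(201,63),(143,74)]]);print(q.mean(0))"
```

```text
[368.26989115 294.78918569 119.68773203]
[399.86410745 325.65037785] [397.21302492 262.36190621] 63.343972726053465 [366.56660413 295.34541137]
[515.85852104 388.49206501]
```

Call:
arm_command(gripper=[30,30,30,30,30], dp=[[0,0,0.8],[0,0,0.8],[0,0,0.6],[0,0,0.4],[0,0,0]], twist=[0,0,0,0,0])

```text
time: 24.3
tool_pos: [367.9, 294.8, 54.2]
tcp_rot: [3.141, 0.001, -0.0]
contact_force: [-0.4, 0.7, -0.9]
grip_width: 39.4
finger_force: 30.0
```

Call:
arm_command(gripper=[30,30,30,30,30], dp=[[0,0,0.2],[0,0,0.15],[0,0,0.1],[0,0,0.05],[0,0,0]], twist=[0,0,0,0,0])

```text
time: 24.92
tool_pos: [368.2, 295.0, 42.1]
tcp_rot: [3.141, 0.0, 0.0]
contact_force: [-0.0, 0.3, -1.0]
grip_width: 39.4
finger_force: 30.0
```

Call:
arm_command(gripper=[30,30,30,30,30], dp=[[0,0,0.05],[0,0,0.05],[0,0,0],[0,0,0],[0,0,0]], twist=[0,0,0,0,0])

```text
time: 25.55
tool_pos: [368.2, 295.0, 39.7]
tcp_rot: [3.142, -0.0, 0.0]
contact_force: [-0.1, -0.2, -2.3]
grip_width: 39.5
finger_force: 30.0
```

Call:
arm_command(gripper=[30,30,30,30,30], dp=[[0,0,0.05],[0,0,0.05],[0,0,0],[0,0,0],[0,0,0]], twist=[0,0,0,0,0])

```text
time: 26.18
tool_pos: [368.2, 295.0, 37.2]
tcp_rot: [3.142, -0.0, 0.0]
contact_force: [-0.7, 0.5, -1.9]
grip_width: 39.5
finger_force: 30.0
```

Call:
arm_command(gripper=[30,30,30,30,30], dp=[[0,0,0.04],[0,0,0.04],[0,0,0],[0,0,0],[0,0,0]], twist=[0,0,0,0,0])

```text
time: 26.8
tool_pos: [368.4, 295.1, 36.6]
tcp_rot: [-3.141, -0.001, 0.0]
contact_force: [-3.5, -1.9, 14.1]
grip_width: 39.5
finger_force: 30.0
```

Core_c touched down at TCP z of about 36.6. I'll release it and go to core_d.

Call:
arm_command(gripper=[75,75,75,75,75], dp=[[0,0,0],[0,0,0],[0,0,0],[0,0,0],[0,0,0]], twist=[0,0,0,0,0])

```text
time: 27.42
tool_pos: [368.2, 294.9, 35.1]
tcp_rot: [3.141, 0.0, -0.0]
contact_force: [-0.5, -0.7, -0.3]
grip_width: 75.0
finger_force: 0.0
```

Call:
arm_command(gripper=[75,75,75,75,75], dp=[[0,0,-0.5],[0,0,-1],[0,0,-1],[0,0,-0.5],[0,0,0]], twist=[0,0,0,0,0])

```text
time: 28.05
tool_pos: [368.6, 295.2, 111.1]
tcp_rot: [-3.141, -0.002, 0.0]
contact_force: [-0.2, 0.2, 0.2]
grip_width: 75.0
finger_force: 0.0
```

Call:
arm_command(gripper=[75,75,75,75,75], dp=[[0.94,0.25,0],[0.94,0.25,0],[0.94,0.25,0],[0.94,0.25,0],[0.94,0.25,0]], twist=[0,0,0,0,0])

```text
time: 28.68
tool_pos: [485.8, 263.2, 108.9]
tcp_rot: [3.141, 0.002, -0.0]
contact_force: [-0.1, -0.9, 0.3]
grip_width: 74.9
finger_force: 0.0
```

Call:
arm_command(gripper=[75,75,75,75,75], dp=[[0.94,0.25,0],[0.94,0.25,0],[0.94,0.25,0],[0.94,0.25,0],[0.94,0.25,0]], twist=[0,0,0,0,0])

```text
time: 29.3
tool_pos: [603.2, 232.0, 108.5]
tcp_rot: [3.141, 0.003, -0.0]
contact_force: [-0.4, 0.4, -0.2]
grip_width: 75.2
finger_force: 0.0
```

Call:
arm_command(gripper=[75,75,75,75,75], dp=[[0.92,0.28,0],[0,0,0],[0,0,0],[0,0,0],[0,0,0]], twist=[0,0,0,0,0])

```text
time: 29.92
tool_pos: [625.7, 225.8, 110.3]
tcp_rot: [3.142, 0.0, 0.001]
contact_force: [-0.7, -0.7, 0.1]
grip_width: 75.0
finger_force: 0.0
```

```bash
python3 w.py w8 |head -1
```

```text
29.925 [625.7 225.8 110.3] [3.142e+00 0.000e+00 1.000e-03] 74.98551575395923
```

View pics/w8.png

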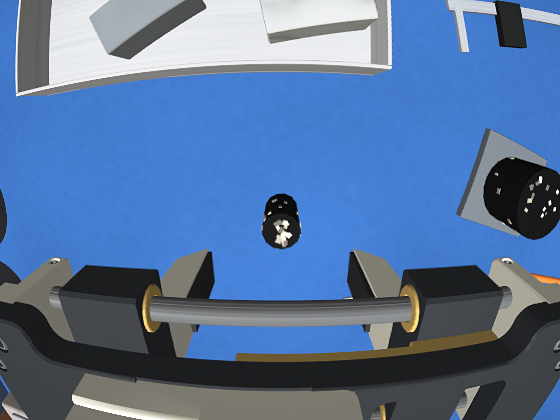

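Core_d's top is at (281,231), centred. I'm grasping it, and also checking clearance to the bins beside plate_d.

Call:
arm_command(gripper=[75,75,75,75,75], dp=[[0,0,0.9],[0,0,0.9],[0,0,0.9],[0,0,0.9],[0,0,0]], twist=[0,0,0,0,0])

```text
time: 30.6
tool_pos: [624.7, 225.3, 18.5]
tcp_rot: [3.141, 0.004, 0.0]
contact_force: [-0.2, 0.4, 0.7]
grip_width: 75.0
finger_force: 0.0
```

Call:
arm_command(gripper=[18,18,18,18,18], dp=[[0,0,0],[0,0,0],[0,0,0],[0,0,0],[0,0,0]], twist=[0,0,0,0,0])

```text
time: 31.22
tool_pos: [626.2, 225.4, 20.3]
tcp_rot: [3.142, -0.0, 0.0]
contact_force: [0.7, 0.4, -0.5]
grip_width: 29.9
finger_force: 0.0
```

Call:
arm_command(gripper=[18,18,18,18,18], dp=[[0,0,0],[0,0,0],[0,0,0],[0,0,0],[0,0,0]], twist=[0,0,0,0,0])

```text
time: 31.85
tool_pos: [626.3, 225.5, 20.3]
tcp_rot: [3.142, -0.0, -0.0]
contact_force: [-1.0, -0.5, 2.2]
grip_width: 27.5
finger_force: 30.0
```

Run:
```python
from h import *
for z in (0,50,80,110,140,180): print(z,ray("side",(103,402),z).round(),ray("top",(60,141),z).round(), ray("top",(60,195),z).round())
```

```text
0 [679. 523.] [639. 545.] [505. 542.]
50 [655. 541.] [627. 522.] [499. 519.]
80 [640. 552.] [621. 509.] [496. 506.]
110 [626. 562.] [614. 495.] [493. 492.]
140 [611. 573.] [607. 482.] [490. 479.]
180 [591. 588.] [598. 464.] [485. 461.]
```

Call:
arm_command(gripper=[18,18,18,18,18], dp=[[0,0,-0.5],[0,0,-1],[0,0,-1],[0,0,-1],[0,0,-0.5]], twist=[0,0,0,0,0])

```text
time: 32.48
tool_pos: [626.9, 225.7, 122.3]
tcp_rot: [-3.141, -0.003, 0.0]
contact_force: [-0.0, 0.4, -0.2]
grip_width: 27.5
finger_force: 30.0
```

Call:
arm_command(gripper=[18,18,18,18,18], dp=[[-0.63,-0.93,0],[-0.63,-0.93,0],[-0.63,-0.93,0],[-0.63,-0.93,0],[-0.63,-0.93,0]], twist=[0,0,0,0,0])

```text
time: 33.1
tool_pos: [546.6, 342.3, 119.9]
tcp_rot: [3.141, 0.001, -0.0]
contact_force: [-0.1, 0.6, -0.5]
grip_width: 27.4
finger_force: 30.0
```

Call:
arm_command(gripper=[18,18,18,18,18], dp=[[-0.63,-0.93,0],[-0.63,-0.93,0],[0,0,0],[0,0,0],[0,0,0]], twist=[0,0,0,0,0])

```text
time: 33.72
tool_pos: [516.5, 387.3, 120.1]
tcp_rot: [3.141, 0.0, -0.001]
contact_force: [0.1, 0.3, 0.1]
grip_width: 27.6
finger_force: 30.0
```

```bash
python3 w.py w9 |head -1
```

```text
33.725 [516.5 387.3 120.1] [ 3.141e+00  0.000e+00 -1.000e-03] 27.617875838318653
```

View pics/w9.png

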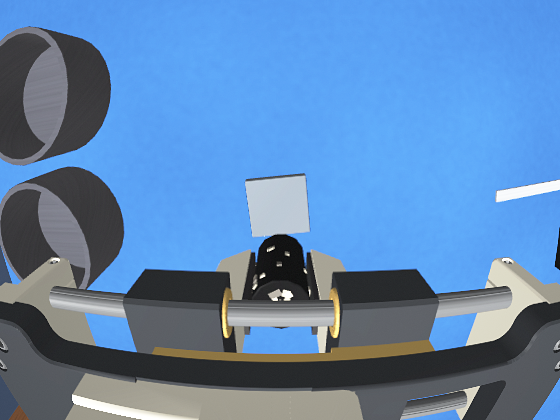

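Plate_d's far corners are at (246,181) and (305,175). The nearest bin's base edge is at about (124,230) and its rim edge at about (88,262).

```bash
python3 -c "
from fc import *
fc([(246,181),(305,175)],52,[516.5,387.5,120.1])
o=get_obs();print(wl((124,230),0,o))
for z in (40,70,90,110): print(z,wl((88,262),z,o))"
```

```text
[516.50197495 387.3632305  120.06908957]
[539.60798464 416.1293969 ] [544.66571343 366.10353927] 50.28088157679983 [516.26872068 388.50114106]
[489.74571772 543.27425851]
40 [472.35169691 567.94126032]
70 [488.46229526 545.21666822]
90 [499.20269415 530.06694015]
110 [509.94309305 514.91721208]
```

The bin edge is at y≈543, which leaves 60 mm of clearance. Lowering core_d.

Call:
arm_command(gripper=[18,18,18,18,18], dp=[[0,-0.04,0.8],[0,0,0.8],[0,0,0.8],[0,0,0.6],[0,0,0.4]], twist=[0,0,0,0,0])

```text
time: 34.4
tool_pos: [516.1, 388.8, 34.4]
tcp_rot: [3.141, 0.0, -0.001]
contact_force: [-0.7, 0.1, -0.4]
grip_width: 27.2
finger_force: 30.0
```

Call:
arm_command(gripper=[18,18,18,18,18], dp=[[0,0,0.13],[0,0,0.05],[0,0,0.02],[0,0,0],[0,0,0]], twist=[0,0,0,0,0])

```text
time: 35.02
tool_pos: [516.0, 389.3, 30.5]
tcp_rot: [-3.141, -0.0, 0.0]
contact_force: [-0.0, -0.0, -0.7]
grip_width: 27.6
finger_force: 30.0
```

Call:
arm_command(gripper=[18,18,60,60,60], dp=[[0,0,0.02],[0,0,0],[0,0,0],[0,0,0],[0,0,0]], twist=[0,0,0,0,0])

```text
time: 35.65
tool_pos: [515.9, 389.2, 29.4]
tcp_rot: [3.141, 0.0, 0.0]
contact_force: [0.3, 0.2, -0.9]
grip_width: 52.8
finger_force: 0.0
```

Call:
arm_command(gripper=[75,75,75,75,75], dp=[[0,0,0],[0,0,0],[0,0,-0.5],[0,0,-1],[0,0,-1]], twist=[0,0,0,0,0])

```text
time: 36.28
tool_pos: [516.1, 389.3, 93.7]
tcp_rot: [-3.141, -0.0, 0.0]
contact_force: [0.2, -0.2, 0.0]
grip_width: 74.9
finger_force: 0.0
```

Call:
arm_command(gripper=[75,75,75,75,75], dp=[[0,0,-1],[0,0,-1],[0,0,-1],[0,0,0],[0,0,0]], twist=[0,0,0,0,0])

```text
time: 36.9
tool_pos: [515.5, 389.0, 166.5]
tcp_rot: [3.141, 0.001, 0.0]
contact_force: [0.2, 1.3, -0.5]
grip_width: 74.8
finger_force: 0.0
```

Run:
```python
from h import *
im=capture("side"); cv2.imwrite("pics/side9.png",im[:,:,::-1])
```

```text
(no output)
```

View pics/side9.png

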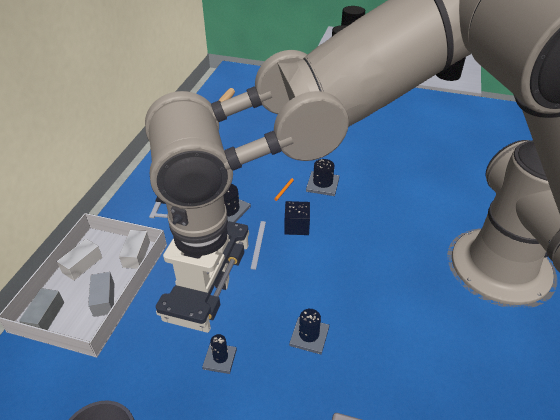

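All four cores stand upright on their plates: core_d at (220,350), core_c at (310,325), core_b at (323,175), and core_a partly hidden behind the arm at (232,200). The gripper is clear, so I'm handing in.

```bash
python3 -c "
from plant import *
print(close_job())"
```

```text
the job is handed in; nothing more can be done
None
```

I set all four cores upright on their matching plates, widest first, left both blocks alone, and handed the job in at about 37 s; the last picture agreed (core_a partly hidden), but the hand-in gave no verdict.

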